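# Clamp a port tube in its flange with a slip-clutch press

## Robot

A 6-joint arm with a two-finger parallel gripper is mounted at the origin on a cart in front of the work surface, level with it; the furniture and walls round the work are solid. World frame = base frame: x ahead of the robot, y to its left, z up, the work surface at z = 0. Lengths are in mm, angles in rad, forces in N, time in s.
With the tool pointing down it reaches from about 300 to 775 mm from the base axis. Payload 14.6 kg.
Tool frame: the origin (TCP) lies on the mounting face of the last link; the fingertips stand 199 mm ahead of it and the grasp point (between the pads) lies 180 mm ahead of it; z points along the fingers, y is the line along which they close (so a half turn about z gives the same grasp; the last joint's range is limited). The gripper opens to 94 mm and grips with 3 to 60 N. Pads are 16 mm wide; open, the fingers measure 119 mm over their backs; the gripper's body (75 mm by 177 mm) begins 78 mm behind the grasp point.
Start: joints at [1.063, 0.3, 1.521, -0, 1.321, -0.067], TCP at [234.661, 497.418, 404.646] pointing down, gripper open.
Joint ranges: [-3.03, 3.03], [-0.79, 2.21], [0.23, 2.52], [-1.04, 4.18], [0, 3.07], [-2.55, 2.55]. Speed limits (rad/s): [2.22, 2.22, 2.57, 3.14, 3.14, 3.14].

## Interface

Orientations are given as [roll, pitch, yaw] about the fixed x, y, z axes, in that order (R = Rz(yaw) Ry(pitch) Rx(roll)).
In Python, from cell import manip gives the robot as it stands. The module is installed in compiled form; this text tells all that it offers.
- The arm moves only by the shell command python3 -m creep 'ROWS' [FORCE]. ROWS is a JSON object of lists of equal length, an entry for each row: "slide": the shift along the world's x, y, z in cm, a list of three; "turn": the turn about the world's z in rad; "claw": the opening, from 0 (shut) to 1 (fully open). A call has 1 to 8 rows; each row shifts and turns the commanded pose from where the row before left it; what a row does not reach is not made up. A row lasts 1/8 s, in which the tool goes at most 62.5 mm and 10.7 degrees, less where a joint would pass 70% of its speed; a pose out of reach is approached as far as the arm can. A call with a gripper value outside its range is refused whole. The fingers move at their own pace and stop on an object; FORCE is the grip in N (left out, the last holds). Time passes only in rows, so rows that do not move let the fingers close. It gives the time, the measured TCP pose, the force, the opening and the grip force at its end, in the units of the state.
- manip.read_state(): the state, without advancing time (a new reading comes with each control period).
- manip.camera(name): name is "scene" or "top" or "wrist"; returns (picture, depth): 420x560x3 uint8, red, green, blue; 420x560 float32, mm along the optical axis (not along the pixel's ray), 0 where there is no reading.
- manip.calibration(name): a dict with "intrinsics" (3x3 intrinsics, pixels), "k1" (the pictures are not rectified: a ray, as slopes to the right and down, at radius r is drawn at 1 + k1 r^2 times it, then the intrinsics apply), "pose" (4x4, takes a point from camera to world coordinates). Camera axes: x right, y up, looking along -z (the intrinsics and any distortion apply to the point x, -y, -z); pixel columns grow to the right and rows downward; lengths in mm; the calibration is good to about 2 mm. A picture is of the moment at which its call begins: read the wrist's pose just before it. calibration takes no time and is no camera call; for the wrist camera it gives the pose at the moment of the call.
- manip.sign_off(): hands the job in; it is judged then, once.
Trained networks look in the newest picture that a camera, given by its name, has taken for a name from the list of things; names that differ only in an ending like _2 or _b are one class to them, and where a whole thing is asked for, a point or a joint stands for the part that bears it (a point fixed in the world has none). Each returns a list of dicts, best first, with "score" (0 to 1); they miss things now and then, are a little off and sometimes report something else, mostly with a low value. They report only what shows in the picture. A call takes as long as a camera call.
- manip.cut_out(query, camera): "mask" (420x560 bool, what is visible of it) and "position" ([column, row] in pixels, amid what is visible of it).
The state is a dict: "clock": time; "joints": joint angles; "qd": joint speeds; "effort": joint torques, N m; "eef_pos": TCP position; "eef_rot": TCP orientation; "wrist_force": force on the tool from outside, world axes, zero at the start; "moment": the same for the moment, N m; "finger_gap": finger opening in mm; "finger_force": force on a finger pad.
Only numpy, scipy, OpenCV 4.12 (cv2) and the standard library are available. Lean on these libraries where they do the work, as an engineer would, in place of code of your own. Each camera call takes 0.05 s, during which the arm holds its last target. There are 200 camera calls.

## Task

Stand the shorter of the two aluminium port tubes upright in the socket of the black flange ring on the bench press's carriage, and push the carriage gently by its knob until it is fully home under the press foot. Then turn the wing thumbscrew clockwise to clamp the tube and stop at the first slip of its drag clutch, with the wing no more than about 30 degrees past the marks on the clutch body, because turning on through the clutch wears its setting. Leave the tube clamped in the press, let go, and do not disturb the other things on the table.

Things in the scene. Friction and masses are not known exactly. Their poses are not given: they have to be found in the camera images.
- short_tube: the shorter port tube: plain grey aluminium tube, 52 mm outer diameter, 85 mm tall, 0.13 kg, open at both ends, standing upright; origin at the centre of its lower end, z up along the tube. Take it from above across its diameter
- long_tube: the longer port tube, not to be used: 56 mm diameter, 110 mm tall, standing; origin at the centre of its lower end
- press: the grey cast bench press, fixed; origin on its screw axis at table height, z up, y the way the carriage goes home (it comes in at the -y side, column at the +x side). Head 46 mm wide, 137 to 173 mm up; on it the knurled clutch body, 60 mm across, 176 to 192 mm up, with two raised marks on its top in line with the wing's ends at the start; it turns the nut that feeds the screw
- socket_floor (a point): centre of the floor of the socket in the black flange ring on the carriage, 31 to 33 mm above the table (rings differ in thickness); its collar stands 11 mm above the floor, bore 55 to 58 mm, narrowest at the mouth; y points the way the carriage goes home. The carriage starts near its outer end, clear of the press head, so the tube can be lowered in from above, with its end resting on the floor
- push_knob (a point): middle of the turned dark steel push knob, 22 mm across here, on the outer end of the carriage, 60 mm above the table (its top at 72 mm; the neck below 52 mm is 12 mm thick), 105 mm outward of the socket; y is the direction in which the carriage goes home. Push its outer side with closed fingers, or pinch it
- carriage (a joint): travel of the carriage (m): 0 at the outer end, 0.120 fully home against the rubber buffers of its end stop, where the socket stands under the screw; it takes about 3 N to slide and stays where it is left
- foot: round steel foot of the press, 60 mm across; origin at the centre of its flat underside, 119 to 125 mm above the table at the start. It sits on the screw's nose with up to 3.5 mm of stiff end play: after it lands on the tube, the screw may first only take up this play (about 2 N) before it presses. How much play is left cannot be seen
- wing_mid (a point): middle of the thumbscrew's wing, a steel bar 46 mm long (x), 11 mm thick (y), 26 mm high, 218 mm above the table, on a 10 mm shank; it stays that high. Turned about z clockwise from above it feeds the foot down 3.0 mm a radian at 0.14 N m. Pressing, the torque climbs to 0.25 N m, then the clutch slips: it lifts the wing 1.5 mm a radian as this passes the still marks. The screw holds when let go
- mug: white mug with coffee, bystander, origin under its centre
- tape_roll: roll of masking tape, bystander, origin under its centre
- screwdriver: yellow-handled screwdriver, bystander
- terminal_plate: black terminal plate with two posts, bystander, 62 mm square, 24 mm high
- wax_tin: tin of wax, bystander, 67 mm across, 64 mm high
- sand_block: cork sanding block, bystander behind the press

How it is judged:
By the outcome, as a careful person would: the job done as asked, in the order asked, and still so for the second after the job is handed in, with the robot touching nothing.
It also fails if it takes over 72 s, if anything falls off the work surface, if the arm or the gripper's body presses on something with over 40 N, if the wrist force passes 120 N, or if a joint passes its speed limit or range.

## Working session

There is one attempt and no reset: what is moved stays moved. The work goes in short steps, Python scripts to look and compute and a shell command to move; the robot and the scene stay as the last step left them, time stands still between calls to the robot, and variables do not carry over. Pictures are saved under pics/ and viewed, at most 10 in all, crops included, and the job is handed in when it is done.

```bash
mkdir -p pics
cat > h.py <<'E'
import numpy as np, cv2
from cell import manip
def world(cam, px, depth=None, cal=None):
    """px Nx2 (col,row), depth N mm -> world Nx3"""
    c=cal or manip.calibration(cam); K=np.array(c["intrinsics"],float); P=np.array(c["pose"],float)
    u=cv2.undistortPoints(np.array(px,float).reshape(-1,1,2),K,np.array([c["k1"],0,0,0,0.])).reshape(-1,2)
    d=np.asarray(depth,float).reshape(-1,1)
    pc=np.hstack([u[:,:1]*d,-u[:,1:]*d,-d])
    return pc@P[:3,:3].T+P[:3,3]
def cloud(cam,depth,mask,cal=None):
    r,c=np.nonzero(mask&(depth>0)); return world(cam,np.c_[c,r],depth[r,c],cal)
def snap(cam,name=None):
    im,d=manip.camera(cam)
    if name: cv2.imwrite(f"pics/{name}.png",im[:,:,::-1])
    return im,d
E
python3 - <<'E'
from h import *
np.set_printoptions(precision=1,suppress=True)
ims=[]
for cam in("scene","top"):
    im,d=snap(cam,cam)
    for q in["short_tube","long_tube","press","socket_floor","push_knob","foot","wing_mid","mug","tape_roll","screwdriver","terminal_plate","wax_tin"]:
        for r in manip.cut_out(q,cam)[:2]:
            if r["score"]<.3: continue
            m=r["mask"]; P=cloud(cam,d,m)
            if len(P)==0: continue
            z=np.percentile(P[:,2],98); T=P[P[:,2]>z-6]
            print(cam,q,round(r["score"],2),np.array(r["position"]),"lo",np.percentile(P,2,0),"hi",np.percentile(P,98,0),"topmid",(T.min(0)+T.max(0))/2)
print(manip.read_state())
E
```

```text
scene short_tube 0.53 [302.7 279.5] lo [ 443.1 -264.2    6.5] hi [ 495.  -214.5   85.7] topmid [ 469.4 -238.8   85.1]
scene short_tube 0.32 [343.5 306.2] lo [ 418.  -445.9    3.1] hi [ 474.6 -396.2  112.6] topmid [ 444.6 -419.9  110.9]
scene long_tube 0.83 [345.3 305.2] lo [ 418. -446.    2.] hi [ 508.9 -396.5  112.6] topmid [ 445.2 -420.2  110.9]
scene press 0.93 [246.6 228. ] lo [501.7 -98.2   7.9] hi [673.6 193.4 215.6] topmid [556.3 130.2 222.9]
scene socket_floor 0.66 [260.6 229.1] lo [543.1 -14.7  28.9] hi [618.1  58.5  47.2] topmid [585.   23.   45.8]
scene push_knob 0.83 [268.7 232.1] lo [533.2 -90.6  14.2] hi [637.1  82.1  67.9] topmid [605.8 -80.2  71.7]
scene foot 0.73 [343.8 307.2] lo [ 418.  -446.1    2.3] hi [ 473.7 -396.2  112.6] topmid [ 445.2 -419.9  110.9]
scene foot 0.65 [233.9 209. ] lo [530.3 103.5 125.3] hi [566.4 141.7 134.4] topmid [548.4 124.  131.5]
scene wing_mid 0.69 [265.2 233.2] lo [533.8 -90.4  21.4] hi [632.   76.6  68.9] topmid [605.8 -80.2  72.4]
scene wing_mid 0.6 [231.  186.7] lo [533.8 123.9 201.7] hi [573.6 134.5 235.1] topmid [554.  130.1 232.2]
[... 2628 characters left out ...]
.8 305.1] lo [264.3 -25.9  -0.2] hi [365.1  12.6  30.6] topmid [316.3  -8.2  28.5]
top terminal_plate 0.89 [315.5 199.2] lo [ 609.1 -210.2   -2.7] hi [ 666.7 -151.2   23.4] topmid [ 638.  -181.1   22.6]
top wax_tin 0.95 [420.1 192.2] lo [ 585.3 -546.8    2.7] hi [ 650.6 -485.7   69.3] topmid [ 618.3 -515.8   68.5]
{'clock': 1.3, 'joints': array([ 1.1,  0.3,  1.5,  0. ,  1.3, -0.1]), 'qd': array([ 0.,  0., -0., -0.,  0.,  0.]), 'effort': array([  0. , -53.2, -35.3,   0.1,   0. ,   0. ]), 'eef_pos': array([234.7, 497.4, 404.6]), 'eef_rot': array([-3.1, -0. ,  2.7]), 'wrist_force': array([ 0.6, -0.3, -0.2]), 'moment': array([ 0., -0.,  0.]), 'finger_force': 0.0, 'finger_gap': 94.04190938448295}
```

View pics/scene.png

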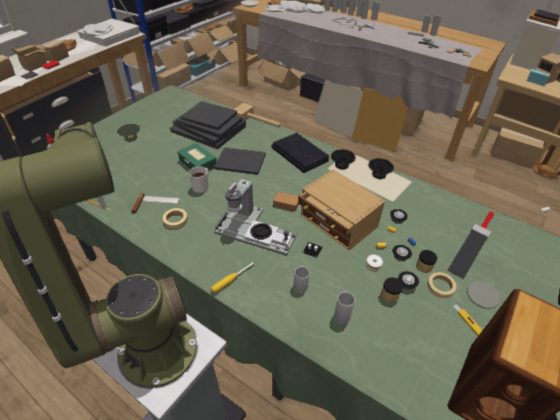

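View pics/top.png

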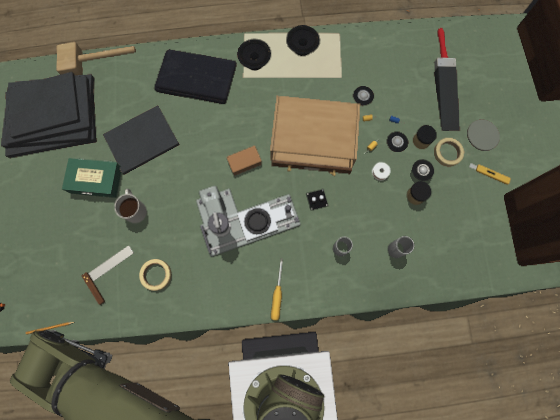

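The scene and top views agree. The short tube (scene px 302,279; top 345,240) is near (469.5,-238.5), the socket (258,219 top) near (581,24) and the wing (216,222 top) near (554,131). The way home points about 103.5° in the world. I'll swing over to look with the wrist camera.

```bash
python3 -m creep '{"slide":[[2.7,-4,0.6],[2.7,-4,0.6],[2.7,-4,0.6],[2.7,-4,0.6],[2.7,-4,0.6],[2.7,-4,0.6],[2.7,-4,0.6],[2.7,-4,0.6]],"turn":[-0.075,-0.075,-0.075,-0.075,-0.075,-0.075,-0.075,-0.075],"claw":[1,1,1,1,1,1,1,1]}'
python3 -m creep '{"slide":[[2.7,-4,0.6],[2.7,-4,0.6],[2.7,-4,0.6],[2.7,-4,0.6],[0,0,0],[0,0,0]],"turn":[-0.075,-0.075,-0.075,-0.075,0,0],"claw":[1,1,1,1,1,1]}'
python3 - <<'E'
from h import *
np.set_printoptions(precision=1,suppress=True)
s=manip.read_state();print(s["eef_pos"],s["eef_rot"].round(4) if hasattr(s["eef_rot"],'round') else s["eef_rot"])
cal=manip.calibration("wrist");print(np.array(cal["pose"]))
im,d=snap("wrist","w1"); np.savez("w1.npz",im=im,d=d,P=cal["pose"],K=cal["intrinsics"],k1=cal["k1"])
for q in["socket_floor","push_knob","wing_mid","foot","press"]:
    for r in manip.cut_out(q,"wrist")[:2]:
        m=r["mask"];P=cloud("wrist",d,m,cal)
        if len(P): z=np.percentile(P[:,2],98);T=P[P[:,2]>z-6];print(q,r["score"],r["position"],np.percentile(P,2,0),np.percentile(P,98,0),(T.min(0)+T.max(0))/2)
E
```

```text
clock: 2.3
eef_pos: [451.3, 175.9, 453.0]
eef_rot: [3.141, 0.0, 2.098]
wrist_force: [0.2, 0.2, -0.2]
finger_gap: 94.0
finger_force: 0.0
clock: 3.05
eef_pos: [558.5, 17.7, 476.4]
eef_rot: [-3.141, -0.0, 1.801]
wrist_force: [1.2, 0.5, -0.8]
finger_gap: 93.8
finger_force: 0.0
[558.5  17.7 476.4] [-3.1 -0.   1.8]
[[  1.   -0.2  -0.1 542.3]
 [  0.2   0.9   0.2  86. ]
 [ -0.   -0.2   1.  455.8]
 [  0.    0.    0.    1. ]]
socket_floor 0.86 [299.8, 176.9] [543.5 -15.   29.7] [622.   62.5  43. ] [582.5  24.4  41.1]
push_knob 0.91 [302.6, 186.1] [533.7 -82.9  25. ] [631.7  77.8  67.7] [607.6 -78.4  67.7]
wing_mid 0.7 [316.5, 48.8] [535.3 124.1 207.7] [577.1 137.  231.4] [556.5 131.2 229. ]
wing_mid 0.44 [317.5, 104.3] [506.2 -85.9  11.9] [673.6 182.3 229.7] [556.7 131.6 228.1]
foot 0.7 [465.5, 193.0] [757.7  -2.8   0.9] [834.8 101.4  35. ] [799.5  49.1  32.5]
foot 0.42 [302.0, 309.2] [ 608.8 -180.7    0.8] [ 667.6 -149.7   19.8] [ 638.5 -166.2   19.6]
press 0.85 [317.2, 102.3] [505.9 -86.   11.8] [674.8 182.9 229.7] [556.7 131.6 228.1]
```

View pics/w1.png

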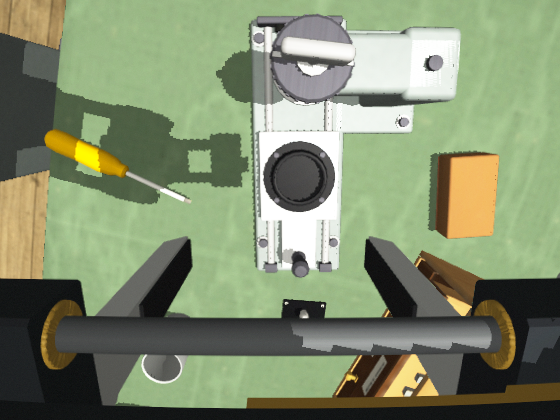

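The wrist picture shows the flange ring at (300,177), the knob at (300,265) and the wing at (317,48), which is in line with the marks. Next I'll fit the socket centre more finely.

```bash
python3 - <<'E'
from h import *
np.set_printoptions(precision=2,suppress=True)
f=np.load("w1.npz");cal=dict(pose=f["P"],intrinsics=f["K"],k1=float(f["k1"]));d=f["d"]
P=cloud("wrist",d,np.ones(d.shape,bool),cal)
def fit(Q): # algebraic circle
    A=np.c_[2*Q[:,:2],np.ones(len(Q))];c=np.linalg.lstsq(A,(Q[:,:2]**2).sum(1),rcond=None)[0];return c[:2],np.sqrt(c[2]+c[:2]@c[:2])
c=np.array([582,24.])
for it in range(3):
    v=P[:,:2]-c;r=np.hypot(*v.T);a=np.arctan2(v[:,1],v[:,0]);n=72
    fl=P[(r<18)];print("floor z",np.median(fl[:,2]))
    top=P[(r<45)&(P[:,2]>37.5)];v=top[:,:2]-c;r=np.hypot(*v.T);b=((np.arctan2(v[:,1],v[:,0])+np.pi)/(2*np.pi)*n).astype(int)
    I=[top[b==k][r[b==k].argmin()] for k in range(n) if (b==k).any()];O=[top[b==k][r[b==k].argmax()] for k in range(n) if (b==k).any()]
    print("top z",np.median(top[:,2]),"inner",*fit(np.array(I)),"outer",*fit(np.array(O)));c=fit(np.array(O))[0]
W=P[(np.hypot(P[:,0]-556,P[:,1]-131)<30)&(P[:,2]>222)]
r=cv2.minAreaRect(W[:,:2].astype(np.float32));print("wing",r)
K=P[(np.hypot(P[:,0]-606,P[:,1]+78.5)<18)&(P[:,2]>60)];print("knob",cv2.minEnclosingCircle(K[:,:2].astype(np.float32)),K[:,2].max())
F=P[(np.hypot(P[:,0]-556,P[:,1]-131)<36)&(P[:,2]>183)&(P[:,2]<198)];print("clutch",cv2.minEnclosingCircle(F[:,:2].astype(np.float32)))
print(P[(np.hypot(P[:,0]-500,P[:,1]+60)<20)][:,2].mean())
E
python3 -m creep '{"slide":[[-1.3,-4.2,-0.4],[-1.3,-4.2,-0.4],[-1.3,-4.2,-0.4],[-1.3,-4.2,-0.4],[0,0,0]],"turn":[0,0,0,0,0],"claw":[1,1,1,1,1]}'
python3 - <<'E'
from h import *
np.set_printoptions(precision=2,suppress=True)
s=manip.read_state();print(s["eef_pos"]);cal=manip.calibration("wrist");im,d=snap("wrist","w2")
for r in manip.cut_out("short_tube","wrist")[:2]:
    P=cloud("wrist",d,r["mask"],cal);z=np.percentile(P[:,2],98);T=P[P[:,2]>z-4];print(r["score"],z,cv2.minEnclosingCircle(T[:,:2].astype(np.float32)),(T.min(0)+T.max(0))/2)
E
```

```text
floor z 32.092832254357944
top z 391.48593675305386 inner [581.77  19.49] 24.82319065682408 outer [581.6   27.16] 34.52509895659705
floor z 400.3784135600787
top z 391.4559640284209 inner [581.84  19.31] 24.787293040776916 outer [581.4   27.41] 34.62937743689907
floor z 400.48917302195855
top z 391.45388812862905 inner [581.89  19.34] 24.78549541751722 outer [581.53  27.38] 34.61799791161754
wing ((556.605224609375, 131.4840545654297), (46.1121826171875, 11.3981351852417), 6.886336803436279)
knob ((607.4369506835938, -78.36518859863281), 11.071884155273438) 73.35791943255646
clutch ((556.6011962890625, 131.72613525390625), 30.855220794677734)
-0.02113393811208576
clock: 3.98
eef_pos: [505.9, -152.3, 460.5]
eef_rot: [-3.141, 0.0, 1.798]
wrist_force: [-0.1, 0.2, 0.7]
finger_gap: 94.2
finger_force: 0.0
[ 505.92 -152.34  460.5 ]
0.81 84.64148322449809 ((468.9866943359375, -237.1010284423828), 25.94019889831543) [ 468.93 -237.05   83.39]
```

Run:
```python
from h import *
np.set_printoptions(precision=2,suppress=True)
f=np.load("w1.npz");cal=dict(pose=f["P"],intrinsics=f["K"],k1=float(f["k1"]));d=f["d"]
P=cloud("wrist",d,np.ones(d.shape,bool),cal);P=P[P[:,2]<60]
def fit(Q):
    A=np.c_[2*Q[:,:2],np.ones(len(Q))];c=np.linalg.lstsq(A,(Q[:,:2]**2).sum(1),rcond=None)[0];return c[:2],np.sqrt(c[2]+c[:2]@c[:2])
c=np.array([582,24.])
for it in range(3):
    top=P[(np.hypot(*(P[:,:2]-c).T)<45)&(P[:,2]>39)];v=top[:,:2]-c;r=np.hypot(*v.T);n=72;b=((np.arctan2(v[:,1],v[:,0])+np.pi)/(2*np.pi)*n).astype(int)
    I=[top[b==k][r[b==k].argmin()] for k in range(n) if (b==k).any()];O=[top[b==k][r[b==k].argmax()] for k in range(n) if (b==k).any()]
    print("top z",np.median(top[:,2]),"inner",*fit(np.array(I)),"outer",*fit(np.array(O)));c=fit(np.array(I))[0]
```

```text
top z 42.03843169334999 inner [582.66  24.06] 28.070264279209972 outer [582.65  24.24] 32.32197401255034
top z 42.03843169334999 inner [582.69  24.09] 28.04502884393925 outer [582.62  24.23] 32.320233378300415
top z 42.03843169334999 inner [582.69  24.09] 28.04502884393925 outer [582.62  24.23] 32.318978676844445
```

```bash
python3 -m creep '{"slide":[[-1.23,-2.83,-3.5],[-1.23,-2.83,-3.5],[-1.23,-2.82,-3.5],[0,0,-2.5],[0,0,0],[0,0,0]],"turn":[0,0,0,0,0,0],"claw":[1,1,1,1,1,1]}' 20
python3 - <<'E'
from h import *
np.set_printoptions(precision=2,suppress=True)
s=manip.read_state();print(s["eef_pos"],s["eef_rot"]);cal=manip.calibration("wrist");im,d=snap("wrist")
for r in manip.cut_out("short_tube","wrist")[:1]:
    P=cloud("wrist",d,r["mask"],cal);z=np.percentile(P[:,2],95);T=P[(P[:,2]>z-5)&(P[:,2]<z+4)];print(r["score"],z,cv2.minEnclosingCircle(T[:,:2].astype(np.float32)))
E
```

```text
clock: 4.82
eef_pos: [470.4, -234.7, 331.9]
eef_rot: [3.14, 0.001, 1.802]
wrist_force: [-0.6, -0.2, -0.1]
finger_gap: 94.3
finger_force: 0.0
[ 470.4  -234.66  331.89] [3.14 0.   1.8 ]
0.57 84.30178372102901 ((468.4736633300781, -237.81556701660156), 26.218374252319336)
```

```bash
python3 -m creep '{"slide":[[-0.16,-0.28,0],[0,0,-3],[0,0,-3],[0,0,-2.7],[0,0,0],[0,0,0]],"turn":[0,0,0,0,0,0],"claw":[1,1,1,1,1,1]}' 20
```

```text
clock: 5.68
eef_pos: [468.4, -238.4, 244.9]
eef_rot: [3.14, 0.001, 1.801]
wrist_force: [0.7, 0.6, 0.4]
finger_gap: 94.1
finger_force: 0.0
```

```bash
python3 -m creep '{"slide":[[0,0,0],[0,0,0],[0,0,0],[0,0,0],[0,0,0],[0,0,0]],"turn":[0,0,0,0,0,0],"claw":[0.5,0.4,0.4,0.4,0.4,0.4]}' 20
python3 -m creep '{"slide":[[0,0,3],[0,0,4],[0,0,4],[0,0,0]],"turn":[0,0,0,0],"claw":[0.4,0.4,0.4,0.4]}'
```

```text
clock: 6.42
eef_pos: [468.2, -238.2, 243.7]
eef_rot: [3.142, 0.0, 1.801]
wrist_force: [-0.5, -0.2, 0.9]
finger_gap: 50.5
finger_force: 20.0
clock: 6.92
eef_pos: [468.3, -238.3, 356.2]
eef_rot: [3.138, 0.003, 1.801]
wrist_force: [-0.3, 0.0, -1.1]
finger_gap: 50.5
finger_force: 20.0
```

```bash
python3 -m creep '{"slide":[[1.9,4.36,0],[1.9,4.36,0],[1.9,4.36,0],[1.9,4.36,0],[1.9,4.36,0],[1.93,4.37,0],[0,0,0],[0,0,0]],"turn":[0,0,0,0,0,0,0,0],"claw":[0.4,0.4,0.4,0.4,0.4,0.4,0.4,0.4]}'
python3 - <<'E'
from h import *
np.set_printoptions(precision=2,suppress=True)
s=manip.read_state();print(s["eef_pos"],s["eef_rot"]);cal=manip.calibration("wrist");im,d=snap("wrist","w3")
P=cloud("wrist",d,np.ones(d.shape,bool),cal)
T=P[(np.hypot(P[:,0]-582.7,P[:,1]-24)<45)&(P[:,2]>100)&(P[:,2]<230)]
print(np.percentile(T,[1,50,99],axis=0))
for q in("short_tube","socket_floor"):
  for r in manip.cut_out(q,"wrist")[:1]:
    Q=cloud("wrist",d,r["mask"],cal);z=np.percentile(Q[:,2],97);T=Q[(Q[:,2]>z-5)&(Q[:,2]<z+4)];print(q,r["score"],z,cv2.minEnclosingCircle(T[:,:2].astype(np.float32)))
E
```

```text
clock: 7.92
eef_pos: [582.2, 23.2, 352.4]
eef_rot: [-3.14, -0.0, 1.801]
wrist_force: [0.2, 0.2, -1.3]
finger_gap: 50.7
finger_force: 20.0
[582.24  23.17 352.36] [-3.14 -0.    1.8 ]
[[544.55  -0.64 111.93]
 [581.85  24.31 178.01]
 [615.14  49.11 228.27]]
short_tube 0.91 193.04953681663966 ((581.6229858398438, 23.635387420654297), 25.99901008605957)
socket_floor 0.68 42.88107886038066 ((582.7139892578125, 24.219335556030273), 32.99043655395508)
```

View pics/w3.png

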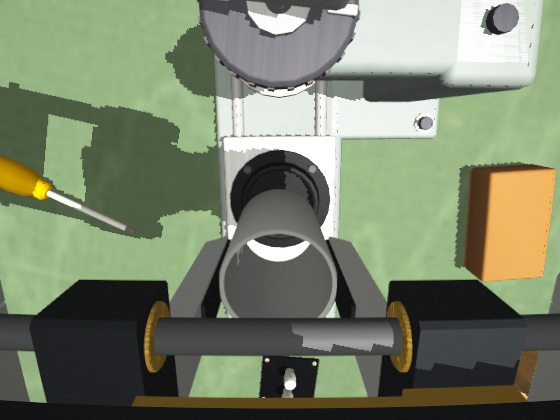

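The tube sits in the grip at (280,280), and it's about 1 mm off the ring centre at (280,190). I'll correct that and lower it.

```bash
python3 -m creep '{"slide":[[0.1,0.06,-2],[0,0,-2],[0,0,-2],[0,0,-0.5],[0,0,-0.3],[0,0,0]],"turn":[0,0,0,0,0,0],"claw":[0.4,0.4,0.4,0.4,0.4,0.4]}'
python3 -m creep '{"slide":[[0,0,-0.2],[0,0,-0.2],[0,0,-0.2],[0,0,0]],"turn":[0,0,0,0],"claw":[0.4,0.4,0.4,0.4]}'
```

```text
clock: 8.82
eef_pos: [583.5, 24.0, 286.2]
eef_rot: [3.141, 0.0, 1.801]
wrist_force: [0.5, -0.6, -1.5]
finger_gap: 50.8
finger_force: 20.0
clock: 9.32
eef_pos: [583.4, 24.1, 279.5]
eef_rot: [-3.141, -0.0, 1.801]
wrist_force: [1.4, 0.5, -1.5]
finger_gap: 50.7
finger_force: 20.0
```

```bash
python3 -m creep '{"slide":[[0,0,-0.15],[0,0,-0.15],[0,0,0]],"turn":[0,0,0],"claw":[0.4,0.4,0.4]}'
python3 -m creep '{"slide":[[0,0,-0.1],[0,0,0]],"turn":[0,0],"claw":[0.4,0.4]}'
```

```text
clock: 9.7
eef_pos: [583.4, 24.1, 276.5]
eef_rot: [-3.141, -0.0, 1.801]
wrist_force: [-0.4, -1.0, -1.1]
finger_gap: 50.7
finger_force: 20.0
clock: 9.95
eef_pos: [583.5, 24.1, 275.8]
eef_rot: [3.141, 0.0, 1.801]
wrist_force: [-0.3, 0.2, -0.4]
finger_gap: 50.5
finger_force: 20.0
```

Contact with the floor is beginning. I'll lower a touch more, then release.

```bash
python3 -m creep '{"slide":[[0,0,-0.1],[0,0,0]],"turn":[0,0],"claw":[0.4,0.4]}'
python3 -m creep '{"slide":[[0,0,0],[0,0,0],[0,0,0],[0,0,0],[0,0,0]],"turn":[0,0,0,0,0],"claw":[0.6,0.65,0.7,0.8,0.8]}'
python3 -m creep '{"slide":[[0,0,3],[0,0,4],[0,0,4],[0,0,0]],"turn":[0,0,0,0],"claw":[0.8,0.8,0.8,0.8]}'
python3 - <<'E'
from h import *
np.set_printoptions(precision=2,suppress=True)
cal=manip.calibration("wrist");im,d=snap("wrist","w4")
P=cloud("wrist",d,np.ones(d.shape,bool),cal)
T=P[(np.hypot(P[:,0]-583,P[:,1]-24)<40)&(P[:,2]>105)&(P[:,2]<130)];print(cv2.minEnclosingCircle(T[:,:2].astype(np.float32)),np.percentile(T[:,2],[90,95,98]))
t=T[T[:,2]>np.percentile(T[:,2],98)-5];A=np.linalg.lstsq(np.c_[t[:,:2]-t[:,:2].mean(0),np.ones(len(t))],t[:,2],rcond=None)[0];print(len(t),A*[1000,1000,1],"tilt mrad; centre",cv2.minEnclosingCircle(t[:,:2].astype(np.float32)))
E
```

```text
clock: 10.2
eef_pos: [583.5, 24.1, 275.7]
eef_rot: [3.141, 0.0, 1.801]
wrist_force: [-4.9, 0.2, 9.7]
finger_gap: 50.6
finger_force: 20.0
clock: 10.82
eef_pos: [583.5, 24.1, 274.6]
eef_rot: [-3.141, -0.0, 1.801]
wrist_force: [-0.5, 0.7, -0.3]
finger_gap: 74.9
finger_force: 0.0
clock: 11.32
eef_pos: [583.5, 24.1, 387.7]
eef_rot: [3.136, 0.001, 1.801]
wrist_force: [-0.2, -0.2, -0.9]
finger_gap: 75.1
finger_force: 0.0
((583.214111328125, 24.223159790039062), 26.155742645263672) [116.55 116.83 117.13]
816 [ -0.15   6.23 115.51] tilt mrad; centre ((583.214111328125, 24.223159790039062), 26.155742645263672)
```

```bash
python3 -m creep '{"slide":[[0.8,-3.4,0],[0.8,-3.4,0],[0.8,-3.4,0],[0.8,-3.45,-4],[0,0,-5],[0,0,-4.9],[0,0,0],[0,0,0]],"turn":[0,0,0,0.003,0,0,0,0],"claw":[0,0,0,0,0,0,0,0]}' 30
```

```text
clock: 12.38
eef_pos: [615.8, -112.4, 247.1]
eef_rot: [3.14, 0.001, 1.804]
wrist_force: [0.5, 0.1, 0.6]
finger_gap: 1.1
finger_force: 0.0
```

```bash
python3 -m creep '{"slide":[[-0.14,0.58,0],[-0.14,0.58,0],[-0.07,0.29,0],[-0.07,0.29,0],[-0.12,0.49,0],[-0.19,0.78,0],[-0.24,0.97,0],[-0.24,0.97,0]],"turn":[0,0,0,0,0,0,0,0],"claw":[0,0,0,0,0,0,0,0]}'
python3 -m creep '{"slide":[[-0.24,0.97,0],[-0.24,0.97,0],[-0.24,0.97,0],[-0.24,0.97,0],[-0.19,0.78,0],[-0.12,0.49,0],[0,0,0]],"turn":[0,0,0,0,0,0,0],"claw":[0,0,0,0,0,0,0]}'
python3 - <<'E'
from h import *
np.set_printoptions(precision=2,suppress=True)
s=manip.read_state();print(s["eef_pos"]);cal=manip.calibration("wrist");im,d=snap("wrist","w5")
P=cloud("wrist",d,np.ones(d.shape,bool),cal)
T=P[(P[:,2]>105)&(P[:,2]<120)&(np.hypot(P[:,0]-570,P[:,1]-75)<60)];print(len(T),T.min(0),T.max(0))
E
```

```text
clock: 13.38
eef_pos: [603.2, -62.1, 245.7]
eef_rot: [3.141, 0.0, 1.804]
wrist_force: [3.5, -2.7, 2.2]
finger_gap: 0.4
finger_force: 1.7
clock: 14.25
eef_pos: [590.4, -11.0, 245.4]
eef_rot: [-3.14, -0.001, 1.804]
wrist_force: [-0.1, -0.4, 0.2]
finger_gap: 0.6
finger_force: 0.0
[590.43 -10.99 245.35]
1681 [550.02  84.55 105.  ] [583.69  96.08 118.1 ]
```

View pics/w5.png

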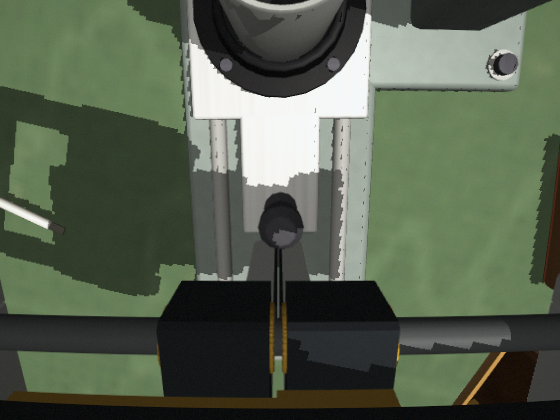

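The knob (280,222) is centred on the closed fingers, and the tube (285,30) is standing in its ring. I'll keep going slowly.

```bash
python3 -m creep '{"slide":[[-0.12,0.49,0],[-0.12,0.49,0],[-0.07,0.29,0],[-0.07,0.29,0],[0,0,0]],"turn":[0,0,0,0,0],"claw":[0,0,0,0,0]}'
python3 -m creep '{"slide":[[-0.05,0.19,0],[-0.05,0.19,0]],"turn":[0,0],"claw":[0,0]}'
python3 -m creep '{"slide":[[-0.05,0.19,0]],"turn":[0],"claw":[0]}'
```

```text
clock: 14.92
eef_pos: [586.8, 4.5, 245.7]
eef_rot: [3.141, -0.0, 1.804]
wrist_force: [0.9, -1.1, 0.3]
finger_gap: 0.6
finger_force: 0.1
clock: 15.18
eef_pos: [585.9, 8.0, 245.7]
eef_rot: [3.141, 0.0, 1.804]
wrist_force: [1.3, -2.4, 0.6]
finger_gap: 0.5
finger_force: 1.3
clock: 15.3
eef_pos: [585.4, 10.0, 245.7]
eef_rot: [3.141, 0.0, 1.804]
wrist_force: [1.1, -2.6, -1.3]
finger_gap: 0.3
finger_force: 1.3
```

```bash
python3 -m creep '{"slide":[[-0.05,0.19,0]],"turn":[0],"claw":[0]}'
python3 -m creep '{"slide":[[-0.03,0.1,0]],"turn":[0],"claw":[0]}'
python3 -m creep '{"slide":[[-0.02,0.1,0]],"turn":[0],"claw":[0]}'
```

```text
clock: 15.42
eef_pos: [585.0, 11.5, 245.8]
eef_rot: [3.141, 0.001, 1.804]
wrist_force: [4.6, -14.0, -1.6]
finger_gap: 0.4
finger_force: 7.3
clock: 15.55
eef_pos: [584.8, 11.9, 245.8]
eef_rot: [3.141, 0.003, 1.804]
wrist_force: [4.9, -16.4, -3.7]
finger_gap: 0.5
finger_force: 8.9
clock: 15.68
eef_pos: [584.7, 12.2, 245.8]
eef_rot: [3.141, 0.004, 1.803]
wrist_force: [6.4, -23.3, -3.7]
finger_gap: 0.5
finger_force: 11.8
```

Home against the buffers. Backing off and looking.

```bash
python3 -m creep '{"slide":[[0.05,-0.2,0],[0.1,-0.5,0],[0.5,-2,0],[0.5,-2,2],[0,0,5],[0,0,5],[0,0,5],[0,0,4]],"turn":[0,0,0,0,0.1,0.15,0.15,0.15],"claw":[0,0,0,0,0.5,0.5,0.5,0.5]}'
python3 - <<'E'
from h import *
np.set_printoptions(precision=2,suppress=True)
s=manip.read_state();print(s["eef_pos"]);
for cam in("wrist","top"):
    cal=manip.calibration(cam);im,d=snap(cam,"x_"+cam)
    P=cloud(cam,d,np.ones(d.shape,bool),cal)
    K=P[(np.hypot(P[:,0]-581.5,P[:,1]-29)<22)&(P[:,2]>58)&(P[:,2]<80)];print(cam,"knob",len(K),cv2.minEnclosingCircle(K[:,:2].astype(np.float32)) if len(K) else 0)
    W=P[(np.hypot(P[:,0]-556,P[:,1]-131)<30)&(P[:,2]>222)&(P[:,2]<240)]
    if len(W): print("wing",cv2.minAreaRect(W[:,:2].astype(np.float32)),np.percentile(W[:,2],95))
E
```

```text
clock: 16.68
eef_pos: [595.7, -34.1, 458.0]
eef_rot: [3.141, 0.001, 2.358]
wrist_force: [-0.5, -0.4, -0.3]
finger_gap: 36.9
finger_force: 0.0
[595.7  -34.15 458.01]
wrist knob 344 ((581.8316040039062, 29.019702911376953), 10.745964050292969)
wing ((573.5553588867188, 129.8950958251953), (17.81454849243164, 7.501601696014404), 41.47589874267578) 230.73446681972507
top knob 0 0
wing ((554.7052612304688, 132.4481658935547), (41.56773376464844, 11.279253005981445), 9.855294227600098) 233.61792387503587
```

```bash
python3 -m creep '{"slide":[[-0.78,3.3,0],[-0.78,3.3,0],[-0.78,3.3,0],[-0.78,3.3,0],[-0.79,3.37,0],[0,0,0],[0,0,0]],"turn":[0.18,0.18,0.18,0.18,0.18,0,0],"claw":[0.5,0.5,0.5,0.5,0.5,0.5,0.5]}' 30
python3 - <<'E'
from h import *
np.set_printoptions(precision=3,suppress=True)
s=manip.read_state();print(s["eef_pos"],s["eef_rot"],s["joints"],s["moment"]);
cal=manip.calibration("wrist");im,d=snap("wrist","w6")
P=cloud("wrist",d,np.ones(d.shape,bool),cal)
W=P[(np.hypot(P[:,0]-556,P[:,1]-131)<30)&(P[:,2]>222)&(P[:,2]<240)];print("wing",cv2.minAreaRect(W[:,:2].astype(np.float32)),np.percentile(W[:,2],95))
C=P[(np.hypot(P[:,0]-556,P[:,1]-131)<40)&(P[:,2]>180)&(P[:,2]<205)];print("clutch",cv2.minEnclosingCircle(C[:,:2].astype(np.float32)))
E
```

```text
clock: 17.65
eef_pos: [557.1, 131.7, 455.1]
eef_rot: [-3.141, -0.001, -3.032]
wrist_force: [0.8, 0.0, 0.4]
finger_gap: 47.0
finger_force: 0.0
[557.094 131.73  455.059] [-3.141 -0.001 -3.032] [ 0.168  0.318  1.38  -0.     1.444 -1.512] [0.031 0.053 0.054]
wing ((555.953125, 131.2220458984375), (45.25392150878906, 10.624560356140137), 6.467327117919922) 230.9950423853933
clutch ((556.45458984375, 131.31857299804688), 30.8575496673584)
```

View pics/w6.png

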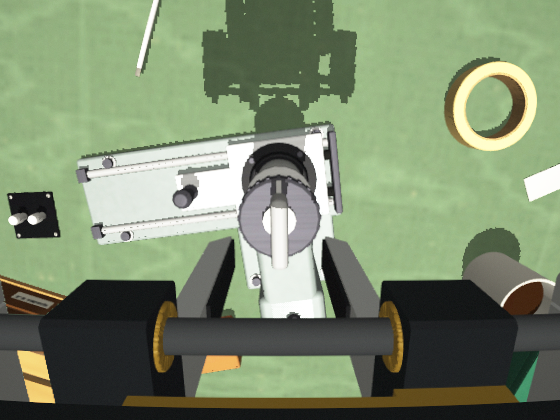

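The wing (280,230) lies between the fingers, aligned within 0.5°. Descending onto it.

```bash
python3 -m creep '{"slide":[[-0.07,-0.03,-2],[0,0,-2],[0,0,-1.4],[0,0,0],[0,0,0]],"turn":[0,0,0,0,0],"claw":[0.5,0.5,0.5,0.5,0.5]}' 30
python3 -m creep '{"slide":[[0,0,0],[0,0,0],[0,0,0],[0,0,0],[0,0,0]],"turn":[0,0,0,0,0],"claw":[0.05,0.05,0.05,0.05,0.05]}' 30
python3 -c "
from h import *
s=manip.read_state();print(s['eef_pos'],s['eef_rot'],s['joints'],s['moment'],s['wrist_force'])"
```

```text
clock: 18.32
eef_pos: [556.2, 132.0, 402.4]
eef_rot: [3.142, 0.001, -3.03]
wrist_force: [0.2, -0.8, -0.2]
finger_gap: 46.7
finger_force: 0.0
clock: 18.95
eef_pos: [556.1, 132.3, 401.7]
eef_rot: [3.141, 0.0, -3.029]
wrist_force: [0.1, 1.0, 1.4]
finger_gap: 10.8
finger_force: 30.0
[556.05420398 132.27965087 401.69150187] [ 3.14149378e+00  6.14752769e-05 -3.02926938e+00] [ 1.69459074e-01  3.50315245e-01  1.46144578e+00  9.80365640e-05
  1.32976461e+00 -1.51368393e+00] [0.16803839 0.05126478 0.03400102] [0.08069197 1.005521   1.355901  ]
```

```bash
cat > m.py <<'E'
from h import *
import collections
a=[]
for _ in range(1):
    s=manip.read_state();print("Mz %.3f F %s z %.2f yaw %.3f q6 %.3f xy %s t %.2f grip %.0f"%(s["moment"][2],np.round(s["wrist_force"],1),s["eef_pos"][2],s["eef_rot"][2],s["joints"][5],np.round(s["eef_pos"][:2],1),s["clock"],s["finger_force"]))
E
python3 -m creep '{"slide":[[0,0,0],[0,0,0]],"turn":[-0.1,-0.1],"claw":[0.05,0.05]}' >/dev/null; python3 m.py
python3 -m creep '{"slide":[[0,0,0],[0,0,0]],"turn":[-0.1,-0.1],"claw":[0.05,0.05]}' >/dev/null; python3 m.py
python3 -m creep '{"slide":[[0,0,0],[0,0,0]],"turn":[-0.1,-0.1],"claw":[0.05,0.05]}' >/dev/null; python3 m.py
```

```text
Mz 0.087 F [0.2 1.9 0. ] z 401.72 yaw 3.051 q6 -1.311 xy [556.  132.3] t 19.20 grip 30
Mz 0.144 F [0.2 2.3 0.2] z 401.73 yaw 2.851 q6 -1.110 xy [556.  132.4] t 19.45 grip 30
Mz 0.146 F [1.7 2.1 0.1] z 401.72 yaw 2.651 q6 -0.910 xy [556.1 132.4] t 19.70 grip 30
```

```bash
cat >> m.py <<'E'
import sys; sys.exit(1 if s["moment"][2]>0.19 else 0)
E
R='>/dev/null'
python3 -m creep '{"slide":[[0,0,0],[0,0,0]],"turn":[-0.08,-0.08],"claw":[0.05,0.05]}' >/dev/null; python3 m.py &&
python3 -m creep '{"slide":[[0,0,0],[0,0,0]],"turn":[-0.08,-0.08],"claw":[0.05,0.05]}' >/dev/null && python3 m.py &&
python3 -m creep '{"slide":[[0,0,0],[0,0,0]],"turn":[-0.08,-0.08],"claw":[0.05,0.05]}' >/dev/null && python3 m.py &&
python3 -m creep '{"slide":[[0,0,0],[0,0,0]],"turn":[-0.08,-0.08],"claw":[0.05,0.05]}' >/dev/null && python3 m.py &&
python3 -m creep '{"slide":[[0,0,0],[0,0,0]],"turn":[-0.08,-0.08],"claw":[0.05,0.05]}' >/dev/null && python3 m.py &&
python3 -m creep '{"slide":[[0,0,0],[0,0,0]],"turn":[-0.08,-0.08],"claw":[0.05,0.05]}' >/dev/null && python3 m.py
```

```text
Mz 0.128 F [ 1.9  2.9 -0.3] z 401.73 yaw 2.491 q6 -0.751 xy [556.1 132.5] t 19.95 grip 30
Mz 0.126 F [1.2 2.3 0.9] z 401.73 yaw 2.332 q6 -0.591 xy [556.1 132.5] t 20.20 grip 30
Mz 0.137 F [1.7 2.3 0.2] z 401.70 yaw 2.171 q6 -0.431 xy [556.1 132.5] t 20.45 grip 30
Mz 0.142 F [ 0.9  3.8 -1. ] z 401.73 yaw 2.011 q6 -0.271 xy [556.1 132.5] t 20.70 grip 30
Mz 0.080 F [ 3.3  4.2 -0.6] z 401.72 yaw 1.852 q6 -0.111 xy [556.2 132.5] t 20.95 grip 30
Mz 0.163 F [ 3.3  3.8 -0.2] z 401.73 yaw 1.692 q6 0.049 xy [556.2 132.6] t 21.20 grip 30
```

```bash
python3 -m creep '{"slide":[[0,0,0],[0,0,0]],"turn":[-0.08,-0.08],"claw":[0.05,0.05]}' >/dev/null; python3 m.py &&
python3 -m creep '{"slide":[[0,0,0],[0,0,0]],"turn":[-0.08,-0.08],"claw":[0.05,0.05]}' >/dev/null && python3 m.py &&
python3 -m creep '{"slide":[[0,0,0],[0,0,0]],"turn":[-0.08,-0.08],"claw":[0.05,0.05]}' >/dev/null && python3 m.py &&
python3 -m creep '{"slide":[[0,0,0],[0,0,0]],"turn":[-0.08,-0.08],"claw":[0.05,0.05]}' >/dev/null && python3 m.py &&
python3 -m creep '{"slide":[[0,0,0],[0,0,0]],"turn":[-0.08,-0.08],"claw":[0.05,0.05]}' >/dev/null && python3 m.py &&
python3 -m creep '{"slide":[[0,0,0],[0,0,0]],"turn":[-0.08,-0.08],"claw":[0.05,0.05]}' >/dev/null && python3 m.py
```

```text
Mz 0.120 F [ 3.5  3.1 -1.7] z 401.75 yaw 1.532 q6 0.209 xy [556.2 132.6] t 21.45 grip 30
Mz 0.086 F [ 3.6  3.8 -1.5] z 401.71 yaw 1.372 q6 0.369 xy [556.2 132.5] t 21.70 grip 30
Mz 0.180 F [ 3.7  3.3 -1.5] z 401.76 yaw 1.212 q6 0.529 xy [556.3 132.5] t 21.95 grip 30
Mz 0.128 F [ 6.2  2.8 -1.9] z 401.75 yaw 1.051 q6 0.689 xy [556.3 132.5] t 22.20 grip 30
Mz 0.172 F [ 5.5  3.3 -2.5] z 401.73 yaw 0.891 q6 0.849 xy [556.3 132.5] t 22.45 grip 30
Mz 0.242 F [ 5.3  3.5 -1.6] z 401.80 yaw 0.732 q6 1.009 xy [556.3 132.5] t 22.70 grip 30
```

```bash
python3 -m creep '{"slide":[[0,0,0]],"turn":[0],"claw":[0.05]}' >/dev/null; python3 m.py
python3 -m creep '{"slide":[[0,0,0]],"turn":[-0.04],"claw":[0.05]}' >/dev/null; python3 m.py
python3 -m creep '{"slide":[[0,0,0]],"turn":[-0.04],"claw":[0.05]}' >/dev/null; python3 m.py
```

```text
Mz 0.160 F [ 6.1  2.7 -1.3] z 401.80 yaw 0.733 q6 1.007 xy [556.3 132.5] t 22.82 grip 30
Mz 0.320 F [ 5.7  2.9 -1.2] z 401.84 yaw 0.693 q6 1.047 xy [556.3 132.4] t 22.95 grip 30
Mz 0.256 F [4.8 3.  0.2] z 401.92 yaw 0.653 q6 1.087 xy [556.3 132.4] t 23.07 grip 30
```

Torque is about 0.25 N m and the wing is starting to lift, so it looks like slip. I'll check the marks before doing anything more.

```bash
python3 - <<'E'
from h import *
cal=manip.calibration("wrist");im,d=snap("wrist")
P=np.array(cal["pose"]);K=np.array(cal["intrinsics"])
c=im[120:300,190:370];c=cv2.resize(c,None,fx=3.3,fy=3.3,interpolation=cv2.INTER_CUBIC);cv2.imwrite("pics/w7.png",c[:,:,::-1])
E
python3 m.py
```

```text
Mz 0.229 F [ 6.2  3.2 -0.4] z 401.93 yaw 0.651 q6 1.090 xy [556.3 132.4] t 23.12 grip 30
```

View pics/w7.png

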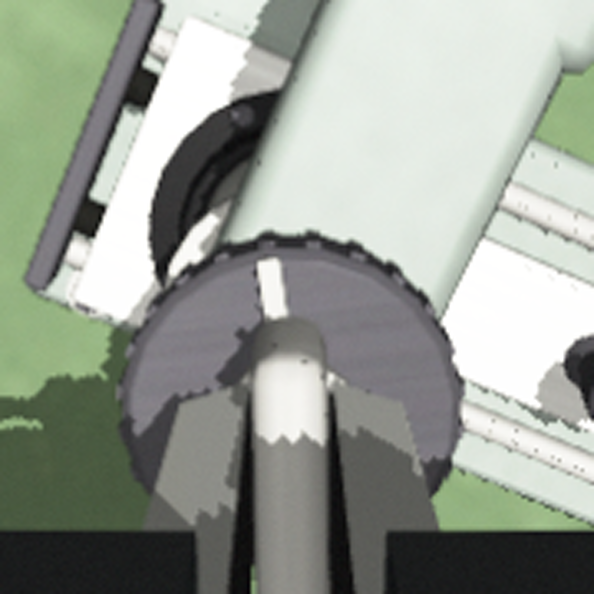

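The mark (270,290) now sits about 8° counterclockwise of the wing (290,380). That means the clutch has just slipped, well under 30°, so I stop here, let go and retreat straight up.

```bash
python3 -m creep '{"slide":[[0,0,0],[0,0,0],[0,0,0],[0,0,0],[0,0,3],[0,0,4],[0,0,0],[0,0,0]],"turn":[0,0,0,0,0,0,0,0],"claw":[0.25,0.4,0.5,0.5,0.5,0.5,0.5,0.5]}'
python3 -m creep '{"slide":[[-2,-4,0],[-2,-4,0],[-2,-4,0],[0,0,0],[0,0,0]],"turn":[0,0,0,0,0],"claw":[0.5,0.5,0.5,0.5,0.5]}'
python3 - <<'E'
from h import *
np.set_printoptions(precision=2,suppress=True)
cal=manip.calibration("wrist");im,d=snap("wrist","w8");P=cloud("wrist",d,np.ones(d.shape,bool),cal)
W=P[(np.hypot(P[:,0]-556,P[:,1]-131)<30)&(P[:,2]>222)&(P[:,2]<240)]
if len(W):print("wing",cv2.minAreaRect(W[:,:2].astype(np.float32)),np.percentile(W[:,2],95))
K=P[(np.hypot(P[:,0]-581.5,P[:,1]-29)<22)&(P[:,2]>58)&(P[:,2]<80)];print("knob",len(K) and cv2.minEnclosingCircle(K[:,:2].astype(np.float32)))
im2,_=snap("scene");a=cv2.resize(im2[150:300,160:320],(400,375));b=cv2.resize(im,(400,300));b=cv2.copyMakeBorder(b,0,75,0,0,cv2.BORDER_CONSTANT)
cv2.imwrite("pics/fin.png",np.hstack([a,b])[:,:,::-1])
E
```

```text
clock: 24.12
eef_pos: [556.0, 132.2, 470.9]
eef_rot: [-3.141, 0.001, 0.654]
wrist_force: [-0.2, 0.3, -1.2]
finger_gap: 47.2
finger_force: 0.0
clock: 24.75
eef_pos: [496.3, 12.5, 471.0]
eef_rot: [-3.141, 0.001, 0.654]
wrist_force: [-0.9, 0.2, 0.5]
finger_gap: 47.2
finger_force: 0.0
wing ((554.6922607421875, 129.9392547607422), (41.01015090942383, 11.915141105651855), 38.028282165527344) 231.36208965244697
knob ((581.4981079101562, 29.65128517150879), 10.749022483825684)
```

View pics/fin.png

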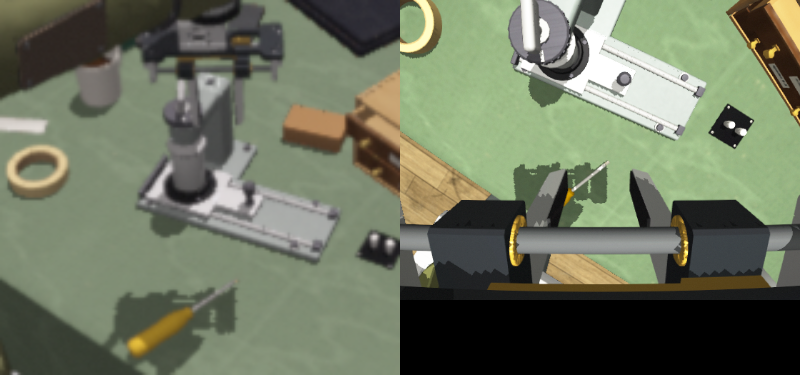

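The tube (190,160) is clamped upright under the foot, the carriage is home and the wing hasn't moved since release. Handing in.

```bash
python3 -c "
from cell import manip
print(manip.sign_off())"
```

```text
the job is handed in; nothing more can be done
None
```

The short tube is clamped upright in the socket with the carriage fully home; I stopped at the clutch's first slip, with the wing about 8° past the marks, let go, and handed in at about 25 s.

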